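Run a copper plate through the etching press by its star wheel

ROBOT

A 6-joint arm with a two-finger parallel gripper is mounted at the origin on a cart in front of the work surface, level with it; the furniture and walls round the work are solid. World frame = base frame: x ahead of the robot, y to its left, z up, the work surface at z = 0. Lengths are in m, angles in rad, forces in N, time in s.
With the tool pointing down it reaches from about 0.25 to 0.85 m from the base axis. Payload 12.5 kg.
Tool frame: the origin (TCP) lies midway between the tips of the shut fingers; the grasp point (between the pads) lies 19 mm behind it (env.grip_depth is the distance from the TCP to the grasp point, in m); z points along the fingers, y is the line along which they close (so a half turn about z gives the same grasp; the last joint's range is limited). The gripper opens to 93 mm and grips with 3 to 60 N. Pads are 15 mm wide; open, the fingers measure 128 mm over their backs; the gripper's body (75 mm by 188 mm) begins 65 mm behind the grasp point.
Start: joints at [1.225, 0.351, 1.652, -0, 1.139, -0.085], TCP at [0.142, 0.531, 0.219] pointing down, gripper open.
Joint ranges: [-2.75, 2.75], [-0.79, 2.1], [0.01, 2.65], [-1.57, 4.71], [0.07, 3.14], [-2.87, 2.87]. Speed limits (rad/s): [2.22, 2.22, 2.79, 3.14, 3.14, 3.14].

INTERFACE

Orientations are given as a unit quaternion [w, x, y, z].
In Python, from plant import env gives the robot as it stands. The module is installed in compiled form; this text tells all that it offers. Calls block until the motion is done:
- env.goto(position, orientation): joint-space move of the TCP to a pose.
- env.move_linear(position, feed=0.15, rot=None): straight line of the TCP; rot=None keeps the orientation; feed is the mean speed in m/s.
- env.move_joints(angles): joint-space move.
- env.gripper_to(opening, grasp_force=None): finger opening in m; grasp_force is the grip in N (None keeps the last); returns when the fingers have stopped.
- env.sleep(seconds).
- env.solve_ik(position, orientation): joint angles nearest the present ones, or None.
- env.read_state(): the state.
- env.get_image(name): name is "scene" or "top" or "wrist"; returns a dict with "img" (420x560x3 uint8, red, green, blue), "intrinsics" (3x3 intrinsics, pixels), "k1" (the pictures are not rectified: a ray, as slopes to the right and down, at radius r is drawn at 1 + k1 r^2 times it, then the intrinsics apply), "extrinsics" (4x4, takes a point from world to camera coordinates). Camera axes: x right, y up, looking along -z (the intrinsics and any distortion apply to the point x, -y, -z); pixel columns grow to the right and rows downward; lengths in m; the calibration is good to about 2 mm. A picture is of the moment at which its call begins. There is no depth.
A pose or a line that the arm cannot do raises env.PlanningError and nothing moves.
- env.close_job(): hands the job in; it is judged then, once.
The state is a dict: "time": time; "qpos": joint angles; "joint_vel": joint speeds; "effort": joint torques, N m; "ee_pos": TCP position; "tool_rot": TCP orientation; "contact_force": force on the tool from outside, world axes, zero at the start; "wrist_torque": the same for the moment, N m; "opening": finger opening in m; "finger_force": force on a finger pad.
Only numpy, scipy, OpenCV 4.12 (cv2) and the standard library are available. Lean on these libraries where they do the work, as an engineer would, in place of code of your own. Each camera call takes 0.05 s, during which the arm holds its last target. There are 200 camera calls.

TASK

Print the copper plate: run it once through the little etching press, from the left of the roller to the right, by pushing the spokes of the star wheel round one after another with the closed fingertips. The wheel drives the top roller, so the spokes at the top have to be pushed to the left to carry the bed to the right. Stop when the whole plate has come out on the right of the roller but before the red stop on the bed runs up against the frame; never let the bed run backwards (it slurs the print), do not take a spoke between the fingers, do not touch the bed itself, leave the things standing around where they are, and finish clear of the press.

Things in the scene. Friction and masses are not known exactly. Their poses are not given: they have to be found in the camera images.
- press: Green etching press fixed on the desk, its yaw drawn anew. Origin: centre of the base's underside; x points away from the robot, y left (the bed runs along y). Base 150x150 mm. Side plates at x = -62 and +62 mm, 12 mm thick, edges at y = -50 and +50 mm, 180 mm high, on each a screw with T bar up to 212 mm. The roller nip is at y = 0; the wheel axle lies along x at height 130 mm.
- hub (a point): Star wheel centre on its axle; in the press frame x -110, y 0, z 130 mm (42 mm before the front side plate). The wheel turns in the upright plane x = -110 mm. This point's axes turn with the wheel: x along the axle, away from the robot; the four spokes along +z, +y, -z, -y. Spokes: round bars, 12 mm thick, each ending in a black ball of 22 mm centred 98 mm from the axle. Hub diameter 42 mm.
- knob_0 (a point): Centre of the ball knob on the spoke that points straight up when joint star_wheel is 0.
- knob_1 (a point): Centre of the ball knob on the spoke that points to the left (+y of the press) when joint star_wheel is 0.
- knob_2 (a point): Centre of the ball knob on the spoke that points straight down when joint star_wheel is 0.
- knob_3 (a point): Centre of the ball knob on the spoke that points to the right (-y of the press) when joint star_wheel is 0.
- star_wheel (a joint): Wheel angle in rad; grows as the wheel's top is pushed to the left (+y of the press). Each rad moves the bed 32 mm to the right (-y of the press). Takes about 0.4 N m to turn (4 to 7 N on a spoke) and stays where it is left. At 0 a spoke stands upright. Starts between about -0.8 and 0.8.
- bed: Grey bed board 100x355x9 mm between the rollers, top at 95 mm; slides along the y of the press, coupled to the wheel. Origin: centre of its top face. It carries a white card and on it, both fixed to it, a copper plate 66 mm wide and 90 mm long (along y).
- plate_rear_edge (a point): Middle of the plate's left edge (+y of the press), 98 mm high: the last part to pass under the roller. Starts about 94 to 146 mm left of the nip (y of the press).
- plate_front_edge (a point): Middle of the plate's right edge (-y of the press), the first to pass under the roller.
- red_stop (a point): Face toward the frame of the red stop bar (10 mm high) screwed on the left end of the bed. It lies 115 mm to the left of the plate's rear edge; the bed is stopped when this face is 55 mm left of the nip, against the frame.
- ink_jar: Dark red ink jar with black lid, diameter 50 mm, 57 mm high, loose on the desk; origin at the centre of its underside. Leave alone.
- brayer: Rubber ink roller with wooden handle, 175x82x33 mm, loose on the desk; origin at the centre of its underside. Leave alone.
- tape_roll: Roll of cream tape, diameter 49 mm, 20 mm high, loose on the desk; origin at the centre of its underside. Leave alone.
- lens_cap: Black ribbed cap, diameter 31 mm, 10 mm high, loose on the desk; origin at the centre of its underside. Leave alone.

How it is judged:
On the way:
1. the plate is half way through: the roller stands over its middle (y of plate_rear_edge in the frame of press below 0.045 m).
At the end, for the whole second after the job is handed in: The plate's rear (left) edge is at least 2 mm past the nip on the right, the red stop is still more than 60 mm left of the nip (5 mm short of the frame's stop), and the wheel is at rest (y of plate_rear_edge in the frame of press below -0.002 m and y of red_stop in the frame of press above 0.06 m and velocity of joint star_wheel between -0.05 and 0.05 rad/s); the robot touches nothing.
It fails at once if the bed runs backwards (wheel turned back faster than 0.5 rad/s) (velocity of joint star_wheel below -0.5 rad/s).
It fails at once if the bed is run up against its red stop (y of red_stop in the frame of press below 0.057 m).
It fails at once if a spoke is taken between the fingers (the point between the pads within 10 mm of a spoke's axis) ((x of the grasp point in the frame of hub between -0.012 and 0.012 m and y of the grasp point in the frame of hub between -0.01 and 0.01 m and (z of the grasp point in the frame of hub between 0.03 and 0.1 m or z of the grasp point in the frame of hub between -0.1 and -0.03 m)) or (x of the grasp point in the frame of hub between -0.012 and 0.012 m and z of the grasp point in the frame of hub between -0.01 and 0.01 m and (y of the grasp point in the frame of hub between 0.03 and 0.1 m or y of the grasp point in the frame of hub between -0.1 and -0.03 m))).
It fails at once if the bed or the plate is touched by the robot (contact force between any of the fingers, the arm and bed above 0.5 N).
It fails at once if the jar, brayer, tape roll or lens cap is shifted or lifted more than 20 mm (distance of any of ink_jar, brayer, tape_roll, lens_cap from where it was at the start of the episode above 0.02 m).
It also fails if it takes over 67 s, if anything falls off the work surface, if the arm or the gripper's body presses on something with over 40 N, if the wrist force passes 120 N, or if a joint passes its speed limit or range.

## Working session

There is one attempt and no reset: what is moved stays moved. The work goes in short steps, each a Python script; the robot and the scene stay as the last script left them, time stands still between calls to the robot, and variables do not carry over. Pictures are saved under pics/ and viewed, at most 10 in all, crops included, and the job is handed in when it is done.

```bash
mkdir -p pics
python3 - <<'E'
from plant import env
import cv2,numpy as np
for n in ["scene","top"]:
    d=env.get_image(n); cv2.imwrite(f"pics/{n}0.png",d["img"][:,:,::-1])
    np.savez(f"{n}0.npz",**d); print(n,d["intrinsics"].tolist(),d["k1"],np.round(d["extrinsics"],3).tolist())
print(env.read_state())
E
```

```text
scene [[470.7568216754942, 0.0, 282.5245525666429], [0.0, 470.7568216754942, 213.59715091363097], [0.0, 0.0, 1.0]] 0.020509612587790937 [[-0.22, 0.975, 0.015, -0.07], [-0.838, -0.197, 0.509, 0.357], [0.5, 0.099, 0.861, -1.621], [0.0, 0.0, 0.0, 1.0]]
top [[473.3427972280375, 0.0, 282.3993735437676], [0.0, 473.3427972280375, 207.15589093361135], [0.0, 0.0, 1.0]] -0.12762340552707363 [[0.007, -1.0, -0.011, 0.169], [0.997, 0.006, 0.077, -0.49], [-0.077, -0.011, 0.997, -1.32], [0.0, 0.0, 0.0, 1.0]]
{'time': 0.1, 'qpos': array([ 1.22542916e+00,  3.51179694e-01,  1.65233027e+00,  2.50527592e-06,
        1.13907910e+00, -8.46090288e-02]), 'joint_vel': array([-3.31406206e-06, -3.16918059e-03, -2.28995678e-03, -2.39984130e-04,
        1.94114027e-03,  2.79062438e-03]), 'effort': array([-7.14087291e-04, -4.98025954e+01, -2.85704452e+01,  7.00087636e-02,
        2.38878356e-02, -4.18803825e-05]), 'ee_pos': array([0.14167791, 0.53113806, 0.21816805]), 'tool_rot': array([-1.07396392e-04,  1.30010506e-01,  9.91512491e-01, -4.86493912e-04]), 'contact_force': array([-0.11183083, -0.88659578, -0.39041016]), 'wrist_torque': array([-0.00332261, -0.06951977,  0.01287297]), 'finger_force': 0.0, 'opening': 0.09277418159631277}
```

View pics/scene0.png

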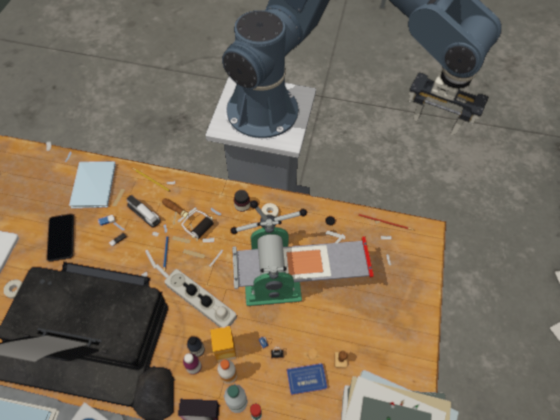

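View pics/top0.png

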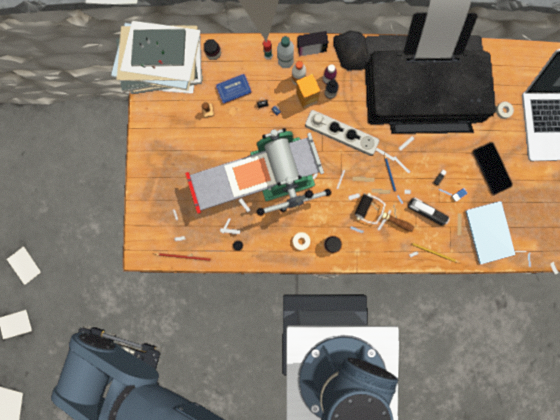

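The scene view (looking back at the robot) shows the press at about (270,265), with the knobs near (254,204), (304,213) and (237,230), the plate at (305,262) and the red stop at (368,258). The top view shows the plate at (252,176), the red stop at (194,192) and the wheel from (261,211) to (328,192).

```bash
cat > h.py <<'E'
import numpy as np,cv2
def ray(d,uv):
    K=d["intrinsics"];E=np.array(d["extrinsics"]);k=float(d["k1"])
    p=np.array([(uv[0]-K[0,2])/K[0,0],(uv[1]-K[1,2])/K[1,1]]);q=p.copy()
    for _ in range(20): q=p/(1+k*(q@q))
    R=E[:3,:3];return -R.T@E[:3,3], R.T@np.array([q[0],-q[1],-1])
def plane(d,uv,z):
    o,v=ray(d,uv);return o+v*(z-o[2])/v[2]
def tri(d1,u1,d2,u2):
    o,v=ray(d1,u1);p,w=ray(d2,u2)
    s,_,_,_=np.linalg.lstsq(np.c_[v,-w],p-o,rcond=None)
    a=o+v*s[0];b=p+w*s[1];return (a+b)/2,np.linalg.norm(a-b)
def proj(d,X):
    K=d["intrinsics"];E=np.array(d["extrinsics"]);c=E[:3,:3]@X+E[:3,3]
    q=np.array([c[0],-c[1]])/-c[2];q=q*(1+float(d["k1"])*(q@q));return K[[0,1],[0,1]]*q+K[:2,2]
def blobs(d,mask,amin=60):
    n,l,s,c=cv2.connectedComponentsWithStats(mask.astype(np.uint8))
    return [(s[i,4],c[i],cv2.minAreaRect(np.argwhere(l==i)[:,::-1].astype(np.float32))) for i in range(1,n) if s[i,4]>amin]
E
python3 - <<'E'
from h import *
for n,(x,y,w,h) in {"scene":(220,185,170,125),"top":(180,125,170,130)}.items():
    d=dict(np.load(n+"0.npz"));im=d["img"];hsv=cv2.cvtColor(im,cv2.COLOR_RGB2HSV)
    H,S,V=cv2.split(hsv)
    for nm,m in {"plate":(H>3)&(H<13)&(S>140)&(V>130),"red":((H<4)|(H>174))&(S>170)&(V>90)}.items():
        for a,c,r in blobs(d,m): 
            if x<c[0]<x+w and y<c[1]<y+h:
                print(n,nm,a,c.round(1),np.round(cv2.boxPoints(r),1).tolist(), [plane(d,p,.098 if nm=="plate" else .105).round(4).tolist() for p in cv2.boxPoints(r)],plane(d,c,.098).round(4))
    cv2.imwrite(f"pics/{n}c.png",cv2.resize(im[y:y+h,x:x+w],None,fx=4.5,fy=4.5,interpolation=cv2.INTER_CUBIC)[:,:,::-1])
E
```

```text
scene plate 133 [382.5 220.9] [[357.6000061035156, 215.39999389648438], [358.3999938964844, 212.6999969482422], [407.3999938964844, 226.39999389648438], [406.70001220703125, 229.10000610351562]] [[0.4038, 0.3732, 0.098], [0.3948, 0.3741, 0.098], [0.4073, 0.5103, 0.098], [0.4162, 0.5091, 0.098]] [0.4055 0.4422 0.098 ]
scene plate 630 [303.9 261.9] [[287.29998779296875, 253.10000610351562], [319.1000061035156, 249.89999389648438], [321.1000061035156, 270.20001220703125], [289.29998779296875, 273.3999938964844]] [[0.5601, 0.2091, 0.098], [0.532, 0.2888, 0.098], [0.588, 0.3044, 0.098], [0.6151, 0.2266, 0.098]] [0.5752 0.2566 0.098 ]
scene red 62 [367.  255.4] [[363.3999938964844, 245.10000610351562], [366.20001220703125, 244.5], [370.70001220703125, 265.3999938964844], [367.8999938964844, 266.0]] [[0.4952, 0.4004, 0.105], [0.4917, 0.4074, 0.105], [0.5491, 0.4265, 0.105], [0.5524, 0.4197, 0.105]] [0.5191 0.4142 0.098 ]
top plate 671 [251.4 173.6] [[232.8000030517578, 168.39999389648438], [262.79998779296875, 158.39999389648438], [269.6000061035156, 178.8000030517578], [239.60000610351562, 188.8000030517578]] [[0.5871, 0.3055, 0.098], [0.6146, 0.225, 0.098], [0.5592, 0.2061, 0.098], [0.5319, 0.2863, 0.098]] [0.5731 0.255  0.098 ]
top red 65 [192.3 192.2] [[187.6999969482422, 181.6999969482422], [190.5, 180.8000030517578], [196.8000030517578, 202.1999969482422], [194.0, 203.0]] [[0.5498, 0.4256, 0.105], [0.552, 0.418, 0.105], [0.4947, 0.3998, 0.105], [0.4924, 0.4073, 0.105]] [0.5221 0.4139 0.098 ]
```

View pics/scenec.png

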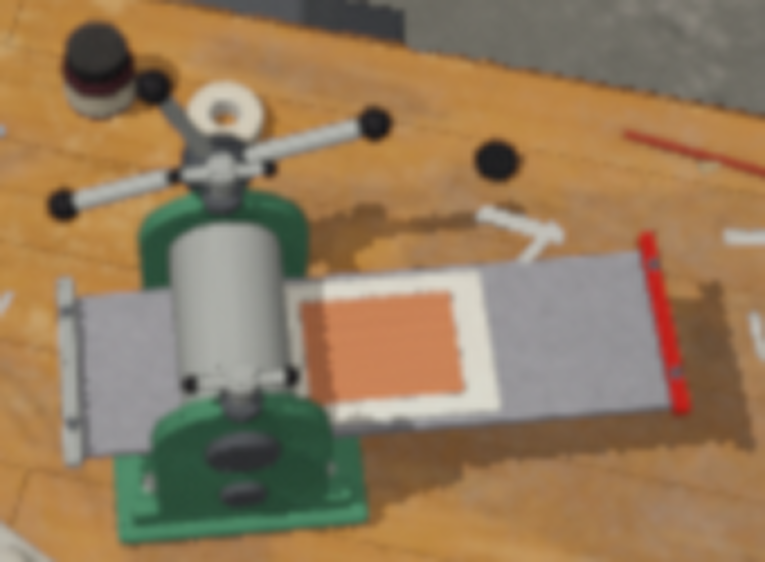

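View pics/topc.png

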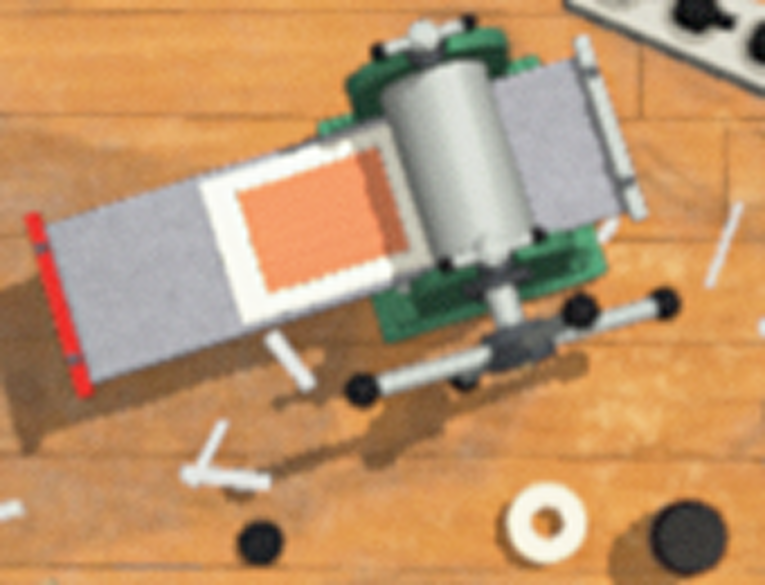

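The scene crop shows knobs at (373,124) left, (152,87) upper and (63,204) right. The same knobs in the top crop are at (362,388), (580,310) and (664,302). I'll triangulate these and check the tool poses.

Run:
```python
from h import *
from plant import env
from scipy.spatial.transform import Rotation as Ro
s=dict(np.load("scene0.npz"));t=dict(np.load("top0.npz"))
S=lambda a,b:np.array([220+a/4.5-.4,185+b/4.5-.4]);T=lambda a,b:np.array([180+a/4.5-.4,125+b/4.5-.4])
L,e1=tri(s,S(373,124),t,T(362,388));U,e2=tri(s,S(152,87),t,T(580,310));Rr,e3=tri(s,S(63,204),t,T(664,302))
print(L,U,Rr,e1,e2,e3);hub=(L+Rr)/2;print("hub",hub,np.linalg.norm(L-Rr),np.linalg.norm(U-hub))
rear=np.array([.5598,.2963,.098]);red=np.array([.5222,.4132,.098])  # red centroid of bar
for yaw in [np.arctan2(-(L-Rr)[0],(L-Rr)[1]),np.arctan2(.0378,.1168),.305,.32]:
    ex=np.array([np.cos(yaw),np.sin(yaw),0]);ey=np.array([-np.sin(yaw),np.cos(yaw),0])
    nip=hub+.11*ex; print("yaw",yaw,"nip",nip,"rear in press",(rear-nip)@ex,(rear-nip)@ey,"red",(red-nip)@ey,
     "theta",[np.arctan2((p-hub)@ey,p[2]-hub[2]) for p in (L,U,Rr)])
yaw=.315;ex=np.array([np.cos(yaw),np.sin(yaw),0]);ey=np.array([-np.sin(yaw),np.cos(yaw),0]);ez=np.array([0,0,1.])
hub[2]=.13
for tilt in [0,20,40,60]:
  a=np.radians(tilt);z=np.cos(a)*ex-np.sin(a)*ez
  for sg in (1,-1):
    y=sg*ey;R=np.c_[np.cross(y,z),y,z];q=Ro.from_matrix(R).as_quat(scalar_first=True)
    for r in (.075,):
      for f in (-1.1,-.3,.6):
        for back in (-.1,.012):
          P=hub+r*(np.sin(f)*ey+np.cos(f)*ez)+back*ex
          J=env.solve_ik(P,q);print(tilt,sg,f,back,None if J is None else np.round(J,2))
```

```text
[0.46834419 0.22732525 0.16494466] [0.50687832 0.10783195 0.22193671] [0.52524084 0.05253563 0.09731269] 0.0007936432890626506 0.0010153855034183922 0.0012999657718257421
hub [0.49679251 0.13993044 0.13112867] 0.1958640490564393 0.09684077742803605
yaw 0.314697669202366 nip [0.60139041 0.17397863 0.13112867] rear in press -0.0016858985018659428 0.12918760552558234 red 0.2519849372970955 theta [np.float64(1.2182372732143136), np.float64(-0.3548158385906006), np.float64(-1.9233553803754797)]
yaw 0.3129924063620101 nip [0.60144832 0.17380022 0.13112867] rear in press -0.0019063547026409167 0.12937212161478331 red 0.2521700089186354 theta [np.float64(1.2182368020405818), np.float64(-0.35482106027587595), np.float64(-1.9233558515492115)]
yaw 0.305 nip [0.60171568 0.17296269 0.13112867] rear in press -0.0029437906769854694 0.13023190872504503 red 0.2530276408680806 theta [np.float64(1.2182220345368302), np.float64(-0.3548329082770453), np.float64(-1.9233706190529631)]
yaw 0.32 nip [0.60120841 0.17453276 0.13112867] rear in press -0.0010024288984631716 0.12861147498861442 red 0.251404798041
[... 1541 characters left out ...]
4  0.24 -1.26]
40 -1 0.6 0.012 [ 0.24  0.15  2.32  2.85  0.22 -1.34]
60 1 -1.1 -0.1 [-0.15  0.02  2.35  0.67  0.37 -2.62]
60 1 -1.1 0.012 [-0.02  0.22  2.11  0.5   0.36 -2.34]
60 1 -0.3 -0.1 [-0.01 -0.09  2.32  0.39  0.43 -2.2 ]
60 1 -0.3 0.012 [ 0.09  0.14  2.09  0.28  0.42 -2.03]
60 1 0.6 -0.1 [ 0.22 -0.07  2.34  0.13  0.35 -1.77]
60 1 0.6 0.012 [ 0.25  0.15  2.1   0.09  0.37 -1.71]
60 -1 -1.1 -0.1 [-0.15  0.02  2.35  0.67  0.37  0.53]
60 -1 -1.1 0.012 [-0.02  0.22  2.11  0.5   0.36  0.8 ]
60 -1 -0.3 -0.1 [-0.01 -0.09  2.32  0.39  0.43  0.94]
60 -1 -0.3 0.012 [0.09 0.14 2.09 0.28 0.42 1.11]
60 -1 0.6 -0.1 [ 0.22 -0.07  2.34  0.13  0.35  1.37]
60 -1 0.6 0.012 [0.25 0.15 2.1  0.09 0.37 1.43]
```

The measurements agree with the given sizes: the knob span is 196 mm, the spoke radius 97 mm and the hub height 131 mm. The wheel starts at -0.355, with the plate's rear edge at +129 mm. I'll go in with the tool tilted 60° down and the fingers closed, then check before pushing.

```bash
cat > m.py <<'E'
from h import *
from plant import env
from scipy.spatial.transform import Rotation as Ro
yaw=.3145;ex=np.array([np.cos(yaw),np.sin(yaw),0]);ey=np.array([-np.sin(yaw),np.cos(yaw),0]);ez=np.array([0,0,1.])
hub=np.array([.4968,.1399,.130]);nip=hub+.11*ex;r=.07
a=np.radians(60);zt=np.cos(a)*ex-np.sin(a)*ez;q=Ro.from_matrix(np.c_[np.cross(-ey,zt),-ey,zt]).as_quat(scalar_first=True)
def C(f,back=0,rr=r): return hub+rr*(np.sin(f)*ey+np.cos(f)*ez)+(.020-back)*zt   # TCP; axis crosses wheel plane at angle f
def redy():
    out=[]
    for n in ("top","scene"):
        d=env.get_image(n);H,S,V=cv2.split(cv2.cvtColor(d["img"],cv2.COLOR_RGB2HSV))
        P=np.array([plane(d,p[::-1],.105) for p in np.argwhere(((H<4)|(H>174))&(S>170)&(V>90))])-nip
        P=P[(abs(P@ex)<.06)&((P@ey)>.03)&((P@ey)<.28)]
        out.append((len(P),round(float(np.median(P@ey)),4) if len(P) else None))
    return out
def st(): s=env.read_state();return round(s["time"],2),s["ee_pos"].round(3),s["contact_force"].round(1)
E
python3 - <<'E'
from m import *
print(redy())
env.gripper_to(0,20)
p=env.read_state()["ee_pos"];env.move_linear(p+[0,0,.1])
env.goto(C(-.95,.12),q);print(st())
env.move_linear(C(-.95),feed=.12);print(st(),env.read_state()["qpos"].round(2),redy())
d=env.get_image("top");e=env.get_image("scene")
im=np.hstack([cv2.resize(d["img"][125:255,180:350],(400,306)),cv2.resize(e["img"][185:310,220:390],(400,306))])
cv2.imwrite("pics/in.png",im[:,:,::-1])
E
```

```text
[(105, 0.2513), (97, 0.2522)]
(4.5, array([0.467, 0.071, 0.257]), array([-1. , -0.3,  0.1]))
(5.65, array([0.524, 0.089, 0.154]), array([ 0.1,  0.4, -0.4])) [-0.    0.23  2.13  0.52  0.32  0.8 ] [(107, 0.2513), (98, 0.2522)]
```

View pics/in.png

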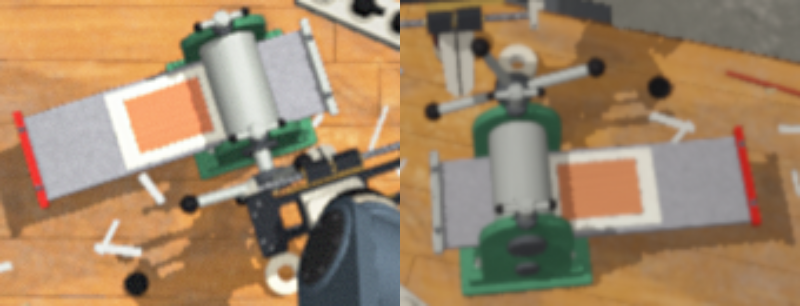

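The fingers sit closed on the right side of the upper spoke (scene half, fingers at (460,60), knob at (480,47)). Nothing is touching, and the red bar is visible in both views. Next is the first push, with the bed reading logged.

Run:
```python
from m import *
for f in (-.75,-.4,-.05,.3,.6):
    env.move_linear(C(f),feed=.1); R=redy(); print(f,st(),R,"theta",round(-.355+(.2518-np.mean([x[1] for x in R]))/.032,3))
```

```text
-0.75 (6.24, array([0.521, 0.098, 0.164]), array([-3.6, -0.2, -0.6])) [(99, 0.251), (99, 0.2517)] theta -0.341
-0.4 (6.73, array([0.513, 0.117, 0.175]), array([-9.5, -2.1, -2.8])) [(105, 0.242), (93, 0.2425)] theta -0.057
-0.05 (7.22, array([0.508, 0.139, 0.183]), array([ 0.5, -0.8, -0.1])) [(107, 0.2313), (95, 0.2319)] theta 0.276
0.3 (7.72, array([0.5  , 0.162, 0.18 ]), array([ 0.4, -0.1,  0.8])) [(103, 0.2193), (99, 0.2201)] theta 0.648
0.6 (8.18, array([0.494, 0.18 , 0.171]), array([0.9, 0.7, 1.2])) [(104, 0.2095), (100, 0.2101)] theta 0.958
```

The push tracks well, with a lag of about 0.35 rad. I'll finish this stroke and then do the next two.

```bash
cat >> m.py <<'E'
def theta():
    R=redy();v=[x[1] for x in R if x[0]>50];return -.355+(.2518-np.mean(v))/.032,R
def nxt(f,start):
    env.move_linear(C(f)-.008*(np.cos(f)*ey-np.sin(f)*ez),feed=.05)
    env.move_linear(C(f-.11,.11),feed=.2)
    env.move_linear(C(start,.11),feed=.2)
    env.move_linear(C(start),feed=.12)
E
python3 - <<'E'
from m import *
env.move_linear(C(.75),feed=.1);print(theta())
nxt(.75,-1.05);print(st(),theta())
for f in (-.75,-.4,-.05,.3,.6,.75):
    env.move_linear(C(f),feed=.1); print(f,st(),theta())
E
```

```text
(np.float64(1.0950000000000009), [(108, 0.205), (97, 0.2058)])
(11.28, array([0.525, 0.085, 0.148]), array([ 0.6, -0.9,  0.2])) (np.float64(1.0965625000000006), [(108, 0.2051), (95, 0.2056)])
-0.75 (11.74, array([0.521, 0.098, 0.164]), array([-3.5, -0.8,  0.3])) (np.float64(1.2278125000000009), [(107, 0.2008), (92, 0.2015)])
-0.4 (12.23, array([0.513, 0.117, 0.176]), array([-9.5, -2.9, -1.8])) (np.float64(1.5012500000000002), [(103, 0.1921), (91, 0.1927)])
-0.05 (12.72, array([0.508, 0.14 , 0.183]), array([ 0. , -0.2,  0.3])) (np.float64(1.840312500000001), [(107, 0.1812), (101, 0.1819)])
0.3 (13.22, array([0.5  , 0.163, 0.18 ]), array([ 1.3, -0.8,  0.1])) (np.float64(2.2215625000000006), [(105, 0.1691), (97, 0.1696)])
0.6 (13.68, array([0.494, 0.181, 0.171]), array([2.1, 0.3, 0.5])) (np.float64(2.5246875), [(106, 0.1593), (97, 0.16)])
0.75 (14.03, array([0.493, 0.189, 0.165]), array([4.4, 1.4, 2.6])) (np.float64(2.6637500000000007), [(104, 0.1547), (98, 0.1557)])
```

Run:
```python
from m import *
nxt(.75,-1.05);print(st(),theta())
for f in (-.75,-.4,-.05,.3,.6,.8):
    env.move_linear(C(f),feed=.1)
print(st(),theta())
f=.8
env.move_linear(C(f)-.008*(np.cos(f)*ey-np.sin(f)*ez),feed=.05)
env.move_linear(C(f-.11,.13),feed=.2)
p=env.read_state()["ee_pos"];env.move_linear(p-.05*ex+[0,0,.08]);env.move_joints([1.2]+list(env.read_state()["qpos"][1:]))
print(st(),theta())
d=env.get_image("top");cv2.imwrite("pics/end.png",cv2.resize(d["img"][110:270,150:400],None,fx=3,fy=3)[:,:,::-1])
H,S,V=cv2.split(cv2.cvtColor(d["img"],cv2.COLOR_RGB2HSV))
P=np.array([plane(d,x[::-1],.098) for x in np.argwhere((H>3)&(H<13)&(S>140)&(V>130))])-nip
P=P[(abs(P@ex)<.03)&(abs(P@ey)<.15)];print(len(P),np.percentile(P@ey,[1,99]))
```

```text
(16.88, array([0.525, 0.085, 0.148]), array([ 0.4, -0.1, -0. ])) (np.float64(2.6637500000000007), [(104, 0.1547), (99, 0.1557)])
(19.17, array([0.492, 0.191, 0.163]), array([6.4, 1.3, 1.7])) (np.float64(4.2715625), [(98, 0.1032), (91, 0.1043)])
(22.55, array([0.094, 0.4  , 0.357]), array([ 0.6,  0.7, -0.5])) (np.float64(4.2715625), [(100, 0.1032), (92, 0.1043)])
552 [-0.10243136  0.10937122]
```

View pics/end.png

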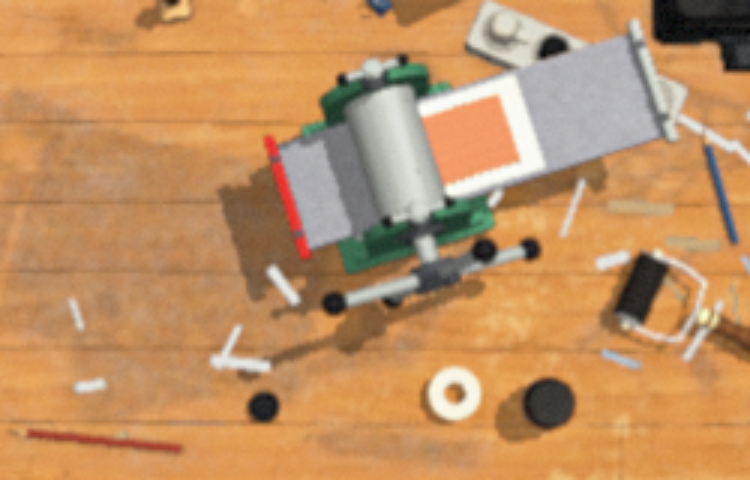

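The plate is on the right of the roller: the orange at (475,135) has its rear edge about 19 mm past the nip. The red stop at (287,197) is about 96 mm left of the nip, the loose things haven't moved and the arm is clear.

```bash
python3 -c "
from plant import env
env.sleep(0.5);print(env.close_job())"
```

```text
the job is handed in; nothing more can be done
None
```

The plate went through the press in three spoke pushes and the job is handed in; by my camera measurements its rear edge is about 19 mm past the nip, the red stop about 96 mm left of it, and the arm is clear (the hand-in returned no verdict).

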